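# Make up two baking-class kits

### The arm

A 6-joint arm with a two-finger parallel gripper is mounted at the origin on the work surface. World frame = base frame: x ahead of the robot, y to its left, z up, the work surface at z = 0. Lengths are in m, angles in rad, forces in N, time in s.
With the tool pointing down it reaches from about 0.35 to 0.975 m from the base axis. Payload 4.9 kg.
Tool frame: the origin (TCP) lies at the very end of the fingers, on their centre line; the grasp point (between the pads) lies ctrl.grip_point_offset behind it (ctrl.grip_point_offset is the distance from the TCP to the grasp point, in m); z points along the fingers, y is the direction in which the jaws open and shut (so a half turn about z gives the same grasp; the last joint's range is limited). The gripper opens to 85 mm and grips with 20 to 120 N. Pads are 22 mm wide; open, the fingers measure 114 mm over their backs; the gripper's body (76 mm by 85 mm) begins 54 mm behind the grasp point. The pads swing forward as they close: fully open they stand 13 mm farther back than shut.
Start: joints at [-1.275, 0.053, 1.613, -0, 1.476, -0.119], TCP at [0.252, -0.572, 0.231] pointing down, gripper open.
Joint ranges: [-3.01, 3.01], [-1.01, 2.22], [0.06, 2.58], [-1.02, 4.17], [0.09, 2.62], [-3.14, 3.14]. Speed limits (rad/s): [2.57, 2.57, 3.14, 3.14, 3.14, 3.14].

### API

Orientations are given as a rotation vector (axis times angle).
In Python, from station import ctrl gives the robot as it stands. The module is installed in compiled form; this text tells all that it offers.
- The arm moves only by the shell command python3 -m creep 'ROWS' [FORCE]. ROWS is JSON, a list of rows, each a list of 5 numbers: the closure in counts, from 0 (fully open) to 255 (shut), then the shift along the tool's x, y, z in mm, then the turn about the tool's z in rad. A call has 1 to 12 rows; each row is the pose to reach, as a shift and turn from the pose commanded when the call began, along the tool's axes at that moment; what a row does not reach only later rows make up. A row lasts 1/12 s, in which the tool goes at most 41.7 mm and 7.16 degrees, less where a joint would pass 70% of its speed; a pose out of reach is approached as far as the arm can. A call with a gripper value outside its range is refused whole. The fingers move at their own pace and stop on an object; FORCE is the grip in N (left out, the last holds). Time passes only in rows, so rows that repeat a pose let the fingers close. It gives the time, the measured TCP pose, the force and the opening at its end, in the units of the state.
- ctrl.get_obs(): the state, without advancing time (a new reading comes with each control period).
- ctrl.get_image(name): name is "scene" or "top" or "wrist"; returns the picture (480x640x3 uint8, red, green, blue); there is no depth.
- ctrl.calibration(name): a dict with "fx", "fy", "cx", "cy" (pixels), "k1" (the pictures are not rectified: a ray, as slopes to the right and down, at radius r is drawn at 1 + k1 r^2 times it, then the intrinsics apply), "R" (3x3) and "t" (3): a world point X has camera coordinates R X + t. Camera axes: x right, y down, z forward; pixel columns grow to the right and rows downward; lengths in m; the calibration is good to about 2 mm. A picture is of the moment at which its call begins: read the wrist's pose just before it. calibration takes no time and is no camera call; for the wrist camera it gives the pose at the moment of the call.
- ctrl.finish_job(): hands the job in, once; it reports no verdict.
Trained networks look in the newest picture that a camera, given by its name, has taken for a name from the list of things; names that differ only in an ending like _2 or _b are one class to them, and where a whole thing is asked for, a point or a joint stands for the part that bears it (a point fixed in the world has none). Each returns a list of dicts, best first, with "conf" (0 to 1); they miss things now and then, are a little off and sometimes report something else, mostly with a low value. They report only what shows in the picture. A call takes as long as a camera call. They do not tell look-alikes from the thing itself.
- ctrl.boxes_of(camera, label): "rect" ([left, top, width, height] in pixels, round what is visible of it).
- ctrl.outline_of(camera, label): "mask" (480x640 bool, what is visible of it) and "rect" ([left, top, width, height] in pixels, round what is visible of it).
The state is a dict: "t": time; "q": joint angles; "dq": joint speeds; "effort": joint torques, N m; "tool_pos": TCP position; "tool_rot": TCP orientation; "contact_force": force on the tool from outside, world axes, zero at the start; "wrist_torque": the same for the moment, N m; "opening": finger opening in m.
Only numpy, scipy, OpenCV 4.12 (cv2) and the standard library are available. Lean on these libraries where they do the work, as an engineer would, in place of code of your own. Each camera call takes 0.05 s, during which the arm holds its last target. There are 200 camera calls.

### The job

Make up two kits for the baking class. Bread kit: on the sloping steel rack lay the large brown flour carton flat on the deck with its long side running down the slope, and the small red yeast carton the same way on top of it, both in the middle of the rack's width and each leaning right back against the backstop; sweet kit: stand the amber honey jar and the yellow baking-powder tin upright on the floor of the white tray. Set everything down gently without dropping it, and leave the blue carton, the green jar and the terracotta bowl where they are.

Things in the scene. Friction and masses are not known exactly. Their poses are not given: they have to be found in the camera images.
- rack: Fixed steel rack 150x100x90 mm, sides open. Origin: underside centre; z up, x to backstop. Deck falls 15 deg (0.262 rad) to +x; 80 mm backstop square to deck at its low end. Corner line x=50, z=12; deck rises 120 mm from it to x=-66, z=43. Friction holds cartons: none slides by itself. Underside centres when home (mm): flour on deck (1.7, 0, 24.9), yeast on flour (29.1, 0, 69.4).
- tray: Fixed open white plastic tray, 190 (x) x 125 (y) x 30 mm high, walls and floor 4 mm thick, no dividers. Origin: centre of its underside, on the counter; z up.
- flour: Flour carton: the large kraft-brown carton with a dark brown band, 100 (x, long) x 58 (y) x 50 mm high, about 0.22 kg, loose, lying flat. Origin: centre of its underside; z up.
- yeast: Yeast carton: the small red carton with a white band and label, 70 (x, long) x 50 (y) x 40 mm high, about 0.09 kg, loose, lying flat. Origin: centre of its underside; z up.
- honey: Honey jar: round amber jar with a brass-coloured lid and white label, diameter 48, 70 mm tall (lid diameter 46, from 54 mm up), about 0.18 kg, loose, upright. Origin: centre of its underside; z up.
- powder: Baking-powder tin: round yellow tin with a white lid, diameter 54, 64 mm tall (lid diameter 49, from 58 mm up), about 0.14 kg, loose, upright. Origin: centre of its underside; z up.
- spare_carton: Blue carton with a white band and label, 70 x 50 x 40 mm high, loose; not part of any kit, stays where it is. Origin: centre of its underside.
- spare_jar: Green jar with a green lid, diameter 48, 70 mm tall, loose; not part of any kit, stays where it is. Origin: centre of its underside.
- bowl: Terracotta mixing bowl, diameter 136, 60 mm high, loose; stays where it is. Origin: centre of its underside.
Things that resemble listed ones, but are neither listed nor needed, are in the scene too. Leave any purple look-alike of the yeast alone.

How it is judged:
At the end, for the whole second after the job is handed in: Flour flat on the rack deck, yeast on flour: each within 11 mm of the backstop, 15 mm of mid-width, 0.15 rad of square, 0.08 rad of the deck's slope; honey and powder upright (0.12 rad) on the tray floor, inside its walls; all at rest (x of flour in the frame of rack between -0.0093 and 0.0087 m and y of flour in the frame of rack between -0.015 and 0.015 m and z of flour in the frame of rack between 0.0189 and 0.0319 m and angle between the y axis of each of flour, yeast and the y axis of rack, either way round below 0.15 rad and angle between flour's own z axis and vertical between 0.182 and 0.342 rad and x of yeast in the frame of rack between 0.0181 and 0.0361 m and y of yeast in the frame of rack between -0.015 and 0.015 m and z of yeast in the frame of rack between 0.0634 and 0.0764 m and angle between yeast's own z axis and vertical between 0.182 and 0.342 rad and x of honey in the frame of tray between -0.075 and 0.075 m and y of honey in the frame of tray between -0.042 and 0.042 m and z of honey in the frame of tray between -0.002 and 0.01 m and angle between each of honey, powder's own z axis and vertical below 0.12 rad and x of powder in the frame of tray between -0.075 and 0.075 m and y of powder in the frame of tray between -0.042 and 0.042 m and z of powder in the frame of tray between -0.002 and 0.01 m and linear speed of each of flour, yeast, honey, powder below 0.02 m/s); the robot touches nothing.
It fails at once if a kit item is dropped: it falls freely by more than about 25 mm ((contact force between flour and anything else below 0.05 N and linear speed of flour above 0.7 m/s) or (contact force between yeast and anything else below 0.05 N and linear speed of yeast above 0.7 m/s) or (contact force between honey and anything else below 0.05 N and linear speed of honey above 0.7 m/s) or (contact force between powder and anything else below 0.05 N and linear speed of powder above 0.7 m/s)).
It fails at once if the blue carton, green jar or bowl is shifted by more than 20 mm (distance of any of spare_carton, spare_jar, bowl from where it was at the start of the episode above 0.02 m).
It also fails if it takes over 99 s, if anything falls off the work surface, if the arm or the gripper's body presses on something with over 40 N, if the wrist force passes 120 N, or if a joint passes its speed limit or range.

## Working session

There is one attempt and no reset: what is moved stays moved. The work goes in short steps, Python scripts to look and compute and a shell command to move; the robot and the scene stay as the last step left them, time stands still between calls to the robot, and variables do not carry over. Pictures are saved under pics/ and viewed, about 12 in all and at most 16, crops included, and the job is handed in when it is done.

```bash
mkdir -p pics; ls; python3 - <<'E'
from station import ctrl
import cv2,numpy as np
for n in ["scene","top"]:
    cv2.imwrite(f"pics/{n}0.png",ctrl.get_image(n)[:,:,::-1])
    c=ctrl.calibration(n); print(n,{k:np.round(v,3).tolist() for k,v in c.items()})
print(ctrl.get_obs(),ctrl.grip_point_offset)
E
```

```text
pics
scene {'fx': 543.638, 'fy': 543.638, 'cx': 325.923, 'cy': 241.07, 'k1': -0.13, 'R': [[0.145, 0.989, 0.017], [0.611, -0.075, -0.788], [-0.778, 0.125, -0.615]], 't': [-0.065, -0.326, 1.482]}
top {'fx': 472.867, 'fy': 472.867, 'cx': 319.6, 'cy': 242.122, 'k1': -0.071, 'R': [[0.02, -1.0, 0.001], [-0.981, -0.02, -0.194], [0.194, 0.003, -0.981]], 't': [-0.005, 0.589, 0.744]}
{'t': 0.1, 'q': array([-1.27502005e+00,  5.33041160e-02,  1.61415217e+00, -1.90293270e-05,
        1.47602017e+00, -1.18993861e-01]), 'dq': array([ 0.00115375, -0.00213969, -0.00276679,  0.00051394,  0.000682  ,
       -0.00012149]), 'effort': array([ 9.63926723e-04, -3.94901741e+01, -3.71363068e+01, -9.45578813e-05,
        3.94356539e-03,  5.01805062e-06]), 'tool_pos': array([ 0.25169456, -0.57145904,  0.23018044]), 'tool_rot': array([-3.07244153e+00, -6.46476061e-01,  2.90679809e-04]), 'contact_force': array([-0.70920131,  0.55874692, -0.01576279]), 'wrist_torque': array([-0.03871603, -0.00444931,  0.01582121]), 'opening': 0.08513334465290875} 0.0187
```

View pics/scene0.png

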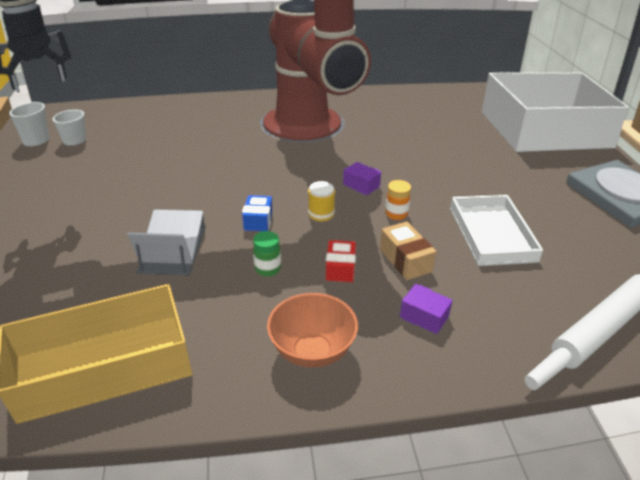

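View pics/top0.png

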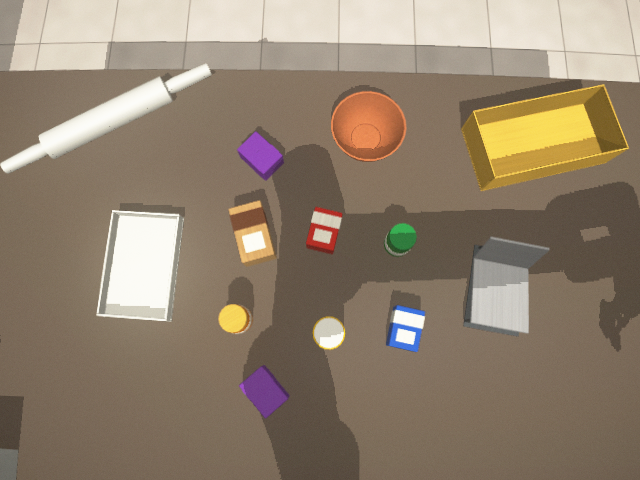

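Top view: rack at (500,285) with its backstop on the far side, flour (252,232), red yeast (324,230), amber honey (234,319), yellow powder with white lid (328,333), and tray (141,266). The purple boxes at (261,155) and (264,391) are look-alikes, so I'll leave them. I'll fit poses to the outlines from both cameras.

```bash
cat > h.py <<'E'
from station import ctrl
import numpy as np, cv2
from scipy.optimize import minimize
from scipy.spatial.transform import Rotation as Ro
def proj(c,X):
    p=X@np.array(c["R"]).T+c["t"]; s=p[:,:2]/p[:,2:]
    s=s*(1+c["k1"]*(s**2).sum(1))[:,None]
    return s*[c["fx"],c["fy"]]+[c["cx"],c["cy"]]
def box(l,w,h): return np.array([[x,y,z] for x in(-l/2,l/2) for y in(-w/2,w/2) for z in(0,h)])
def cyl(d,h): a=np.linspace(0,2*np.pi,24); return np.vstack([np.c_[d/2*np.cos(a),d/2*np.sin(a),0*a+z] for z in(0,h)])
def backstop():
    s,c=np.sin(.262),np.cos(.262); return np.array([[-.066,y,.043] for y in(-.05,.05)]+[[.05,y,.012] for y in(-.05,.05)]+[[.05+.08*s,y,.012+.08*c] for y in(-.05,.05)]+[[x,y,0] for x in(-.066,.05) for y in(-.05,.05)])
M=dict(flour=box(.1,.058,.05),yeast=box(.07,.05,.04),honey=cyl(.048,.07),powder=cyl(.054,.064),tray=box(.19,.125,.03),rack=backstop(),spare_carton=box(.07,.05,.04),spare_jar=cyl(.048,.07),bowl=cyl(.136,.06))
def sil(c,X):
    m=np.zeros((480*4,640*4),np.uint8)
    h=cv2.convexHull((proj(c,X)*4+1.5).astype(np.float32)).round().astype(np.int32)
    cv2.fillConvexPoly(m,h,1); return cv2.resize(m.astype(np.float32),(640,480),interpolation=cv2.INTER_AREA)
def floor_pt(c,u,z):
    f=lambda xy:((proj(c,np.array([[xy[0],xy[1],z]]))[0]-u)**2).sum()
    return minimize(f,[.5,0],method="Nelder-Mead").x
def fit(name,masks,z0=0,yaw0=None):
    """masks: list of (calib, mask). -> x,y,yaw,IoU"""
    X=M[name]; c0,m0=masks[0]; ys,xs=np.nonzero(m0)
    p0=floor_pt(c0,[xs.mean(),ys.mean()],X[:,2].mean()+z0)
    def cost(p):
        W=Ro.from_euler("z",p[2]).apply(X)+[p[0],p[1],z0]; r=0
        for c,m in masks:
            s=sil(c,W); r+=1-np.minimum(s,m).sum()/np.maximum(s,m).sum()
        return r/len(masks)
    rnd=len(X)>20
    best=None
    for y in ([0.] if rnd else ([yaw0] if yaw0 is not None else np.arange(0,3.1,.52))):
        sx=np.array([[0,0,0],[.01,0,0],[0,.01,0],[0,0,.2]])+[p0[0],p0[1],y]
        r=minimize(cost,[p0[0],p0[1],y],method="Nelder-Mead",options=dict(initial_simplex=sx,xatol=3e-4,fatol=1e-4,maxiter=120))
        if best is None or r.fun<best.fun: best=r
    return np.r_[best.x,1-best.fun]
def pose():
    o=ctrl.get_obs(); return o["tool_pos"],Ro.from_rotvec(o["tool_rot"]).as_matrix(),o
def go(x,y,z,jaw=None):
    """print shift in tool axes (mm) and turn (rad) for TCP target; jaw = world angle of jaw (tool y) axis"""
    p,R,o=pose(); d=R.T@(np.array([x,y,z])-p)*1000
    print("shift",d.round(1),end=" ")
    if jaw is not None:
        a=np.arctan2(R[1,1],R[0,1]); w=(jaw-a+np.pi/2)%np.pi-np.pi/2
        print("turn",round(-w,3),"alt",round(-(w-np.sign(w)*np.pi),3),"q6",o["q"][5].round(2),"jawnow",a.round(3),end="")
    print()
E
python3 - <<'E'
from h import *
import pickle
cs={n:ctrl.calibration(n) for n in("top","scene")}
im={n:ctrl.get_image(n) for n in cs}
res={}
for k in M:
    ms=[]
    for n in cs:
        L=ctrl.outline_of(n,k)
        for d in L:
            col=im[n][d["mask"]].mean(0).round(); print(k,n,d["rect"],round(d["conf"],2),col)
        L=[d for d in L if d["conf"]>.3]
        if k=="yeast": L=[d for d in L if (lambda c:c[0]>1.5*c[2])(im[n][d["mask"]].mean(0))]
        if L: ms.append((cs[n],L[0]["mask"].astype(np.float32)))
    if k=="rack": ms=ms[:2]
    if ms: res[k]=fit(k,ms); print("   ",k,len(ms),res[k].round(4))
pickle.dump(res,open("res.pkl","wb"))
E
```

```text
flour top [226.2, 199.0, 54.3, 70.5] 0.81 [194. 157. 115.]
flour scene [380.1, 223.5, 59.8, 57.6] 0.59 [160. 132. 101.]
    flour 2 [0.6086 0.1272 3.4459 0.9623]
yeast top [238.2, 134.4, 49.1, 45.3] 0.96 [137.  70. 169.]
yeast top [239.2, 363.3, 52.6, 54.2] 0.81 [110.  62. 131.]
yeast top [309.1, 206.4, 35.6, 44.8] 0.6 [185. 119. 105.]
yeast scene [400.6, 286.0, 54.2, 48.2] 0.89 [130.  75. 169.]
yeast scene [323.5, 238.9, 28.4, 47.4] 0.88 [174. 100.  94.]
yeast scene [342.1, 162.3, 39.7, 34.2] 0.86 [ 99.  58. 128.]
    yeast 2 [ 6.181e-01  5.000e-04 -2.119e-01  9.543e-01]
honey top [216.6, 301.4, 38.4, 32.6] 0.59 [227. 192.  87.]
honey scene [384.1, 179.5, 26.8, 43.8] 0.96 [184. 151.  97.]
    honey 2 [0.4597 0.1478 0.1325 0.9162]
powder top [314.4, 313.7, 30.0, 35.1] 0.87 [218. 211. 185.]
powder scene [307.9, 182.5, 26.1, 43.5] 0.68 [177. 160. 108.]
    powder 2 [ 0.4401 -0.0105  0.087   0.9451]
tray scene [452.6, 190.8, 92.2, 72.8] 0.64 [207. 208. 206.]
    tray 1 [ 0.5485  0.327  -0.0428  0.9728]
rack top [464.6, 238.4, 82.6, 96.1] 0.75 [157. 155. 150.]
rack scene [129.0, 210.5, 76.7, 65.1] 0.62 [144. 146. 148.]
    rack 2 [ 0.5192 -0.3092 -0.1496  0.8276]
spare_carton top [382.5, 305.6, 43.6, 48.3] 0.75 [152. 173. 215.]
spare_carton top [228.1, 197.3, 48.3, 70.7] 0.44 [194. 157. 115.]
spare_carton scene [244.5, 195.8, 25.0, 39.3] 0.91 [119. 143. 190.]
    spare_carton 2 [ 0.4488 -0.1409 -0.2008  0.9502]
spare_jar top [385.2, 223.7, 33.4, 34.6] 0.98 [ 59. 125.  68.]
spare_jar scene [251.9, 233.5, 29.4, 43.1] 0.72 [ 87. 139.  95.]
    spare_jar 2 [ 0.5993 -0.1313 -0.0228  0.8796]
bowl top [329.7, 91.4, 75.8, 71.4] 0.76 [197. 116.  72.]
bowl scene [268.1, 290.4, 88.5, 79.5] 0.95 [182. 115.  82.]
    bowl 2 [ 0.8039 -0.0743  0.3133  0.7834]
```

```bash
python3 - <<'E'
import cv2,numpy as np
t=cv2.imread("pics/top0.png")[225:345,455:560]; s=cv2.imread("pics/scene0.png")[195:285,120:215]
y=cv2.imread("pics/top0.png")[195:265,290:360]
f=lambda a,k:cv2.resize(a,None,fx=k,fy=k,interpolation=cv2.INTER_CUBIC)
a=f(t,4);b=f(s,4);c=f(y,3)
o=np.zeros((600,800,3),np.uint8);o[:480,:420]=a;o[:360,420:800]=b;o[370:580,430:640]=c
cv2.imwrite("pics/crop1.png",o)
E
```

```text
(no output)
```

View pics/crop1.png

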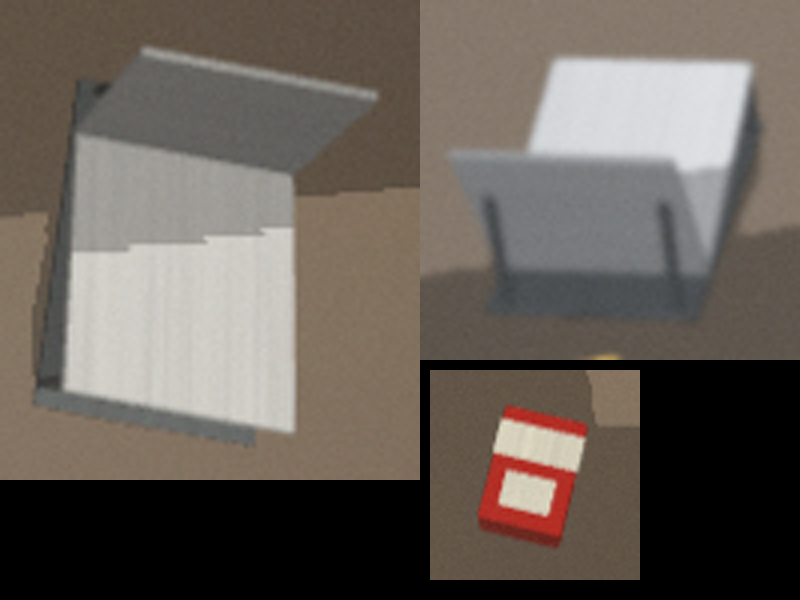

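The crop confirms the yeast: the red carton with white band and label at top (324,230). The purple boxes don't fit the description. I'll fit the rack from its visible corners.

```bash
python3 - <<'E'
from h import *
from scipy.optimize import least_squares
s,c=np.sin(.262),np.cos(.262)
L,H,B=(.05,.012),(-.066,.043),(.05+.08*s,.012+.08*c)
P=lambda e,y:[e[0],y,e[1]]
T=[(P(L,.05),(75,133)),(P(L,-.05),(293,174)),(P(H,.05),(63,390)),(P(H,-.05),(294,432)),(P(B,.05),(143,50)),(P(B,-.05),(376,98))]
S=[(P(H,-.05),(551,58)),(P(H,.05),(752,63)),(P(L,.05),(712,255)),(P(B,-.05),(452,152)),(P(B,.05),(672,160))]
tu=np.array([[455+u/4-.4,225+v/4-.4] for _,(u,v) in T]); su=np.array([[120+(u-420)/4-.4,195+v/4-.4] for _,(u,v) in S])
X1=np.array([a for a,_ in T]);X2=np.array([a for a,_ in S])
ct,cs=ctrl.calibration("top"),ctrl.calibration("scene")
def f(p,sep=False):
    g=lambda X:Ro.from_euler("z",p[2]).apply(X)+[p[0],p[1],0]
    return np.r_[(proj(ct,g(X1))-tu).ravel(),(proj(cs,g(X2))-su).ravel()]
r=least_squares(f,[.52,-.31,-.15],loss="soft_l1");print(r.x.round(4));print(r.fun if 0 else f(r.x).reshape(-1,2).round(1).tolist())
r2=least_squares(lambda p:f(p)[:12],[.52,-.31,-.15]);print(r2.x.round(4))
E
```

```text
[ 0.5174 -0.3098 -0.1672]
[[-0.1, 0.2], [-0.4, 0.1], [0.0, -0.3], [-0.1, -0.2], [-0.7, 1.1], [0.0, 0.3], [0.4, 0.5], [-0.5, 0.4], [-1.1, 2.2], [-0.6, -0.1], [0.4, -0.6]]
[ 0.5178 -0.3101 -0.1703]
```

```bash
python3 - <<'E'
from h import *
go(.6086,.1272,.2,.304+np.pi/2)
E
```

```text
shift [ 608.3 -496.1   31.3] turn 0.111 alt -3.031 q6 -0.12 jawnow -1.156
```

```bash
python3 -m creep '[[0,32,-26,2,0.01],[0,64,-52,4,0.02],[0,96,-78,6,0.03],[0,128,-104,8,0.04],[0,160,-130,10,0.05],[0,192,-156,12,0.06],[0,224,-182,14,0.07],[0,256,-208,16,0.08],[0,288,-234,18,0.09],[0,320,-260,20,0.1],[0,352,-286,22,0.11],[0,384,-312,24,0.11]]' 30; python3 - <<'E'
from h import *
go(.6086,.1272,.2,.304+np.pi/2)
E
```

```text
t: 2.1
tool_pos: [0.4782, -0.1297, 0.2076]
tool_rot: [3.105, 0.476, 0.002]
contact_force: [1.1, -0.3, 0.1]
opening: 0.0853
shift [ 201.5 -206.     7.6] turn 0.0 alt -3.141 q6 0.85 jawnow -1.266
```

```bash
python3 -m creep '[[0,29,-29,1,0],[0,58,-59,2,0],[0,87,-88,3,0],[0,116,-118,4,0],[0,145,-147,5,0],[0,174,-177,6,0],[0,201,-206,7,0],[0,201,-206,7,0],[0,201,-206,7,0]]'; python3 - <<'E'
from h import *
c=ctrl.calibration("wrist"); im=ctrl.get_image("wrist")
cv2.imwrite("pics/w1.png",im[:,:,::-1])
L=ctrl.outline_of("wrist","flour")
for d in L: print(d["rect"],d["conf"])
if L:
    f=fit("flour",[(c,L[0]["mask"].astype(np.float32))],yaw0=.304); print(f.round(4))
    go(f[0],f[1],.008,f[2]+np.pi/2)
go(.6086,.1272,.008,.304+np.pi/2)
E
```

```text
t: 2.85
tool_pos: [0.6077, 0.127, 0.1998]
tool_rot: [3.104, 0.482, -0.001]
contact_force: [-0.4, -0.1, 0.4]
opening: 0.0856
[278.1, 141.7, 79.1, 135.2] 0.95
[0.6102 0.1287 0.2901 0.9789]
shift [  4.1  -2.8 192.1] turn 0.015 alt -3.127 q6 1.35 jawnow -1.266
shift [  2.1  -1.9 192.1] turn 0.001 alt -3.141 q6 1.35 jawnow -1.266
```

View pics/w1.png

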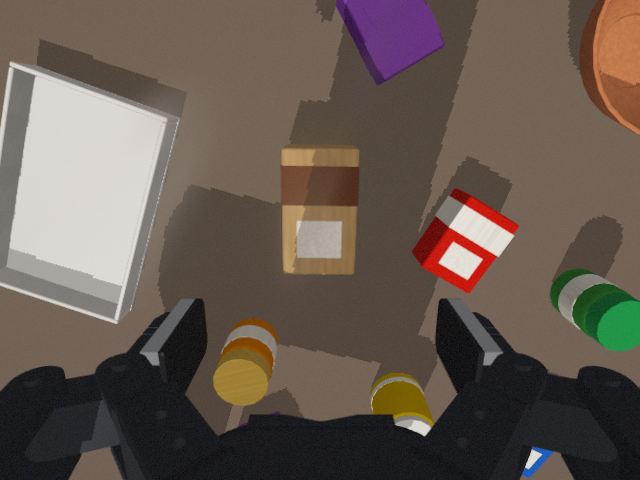

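The wrist view shows the flour at (320,210), aligned with the jaws and clear of everything else. Descending to grip it.

```bash
python3 -m creep '[[0,3,-2,40,0.01],[0,3,-2,80,0.01],[0,3,-2,120,0.01],[0,3,-2,150,0.01],[0,3,-2,175,0.01],[0,3,-2,191,0.01],[0,3,-2,191,0.01],[255,3,-2,191,0.01],[255,3,-2,191,0.01],[255,3,-2,191,0.01],[255,3,-2,191,0.01],[255,3,-2,191,0.01]]' 30; python3 -m creep '[[255,0,0,-5,0],[255,0,0,-25,0],[255,0,0,-65,0],[255,0,0,-105,0],[255,0,0,-145,0],[255,0,0,-165,0]]'; python3 - <<'E'
from h import *
go(.5175,-.31,.2,-.168+np.pi/2)
E
```

```text
t: 3.95
tool_pos: [0.6116, 0.1278, 0.0119]
tool_rot: [3.107, 0.461, 0.006]
contact_force: [-0.6, -1.4, 6.6]
opening: 0.0577
t: 4.45
tool_pos: [0.6116, 0.1283, 0.1804]
tool_rot: [3.107, 0.462, 0.012]
contact_force: [0.8, 0.3, -1.3]
opening: 0.0574
shift [-217.5  392.   -20.6] turn 0.463 alt -2.678 q6 1.36 jawnow -1.276
```

```bash
cat >> h.py <<'E'
RK=np.array([.5175,-.310,-.168])
def rk(x,y,z):
    """go() to rack-frame TCP target in mm"""
    w=Ro.from_euler("z",RK[2]).apply([x/1e3,y/1e3,z/1e3])+[RK[0],RK[1],0]; go(*w,RK[2]+np.pi/2)
def where():
    p,R,o=pose(); print("TCP in rack mm",(Ro.from_euler("z",-RK[2]).apply(p-[RK[0],RK[1],0])*1e3).round(1),"F",o["contact_force"].round(1),"open",o["opening"].round(4))
E
python3 -m creep '[[255,-18,32,-2,0.04],[255,-36,65,-4,0.08],[255,-54,98,-6,0.12],[255,-72,131,-8,0.16],[255,-90,164,-10,0.2],[255,-108,197,-12,0.24],[255,-126,230,-14,0.28],[255,-144,263,-16,0.32],[255,-162,296,-18,0.36],[255,-180,329,-20,0.4],[255,-198,362,-20,0.44],[255,-217,392,-20,0.463]]'; python3 -m creep '[[255,0,0,0,0],[255,0,0,0,0],[255,0,0,0,0]]'
python3 - <<'E'
from h import *
where(); rk(-2,0,75)
E
```

```text
t: 5.45
tool_pos: [0.5151, -0.3118, 0.1941]
tool_rot: [-3.13, 0.267, 0.0]
contact_force: [0.9, -0.5, -2.1]
opening: 0.0578
t: 5.7
tool_pos: [0.5157, -0.3096, 0.1937]
tool_rot: [-3.129, 0.264, 0.001]
contact_force: [0.4, -0.4, -3.0]
opening: 0.0577Traceback (most recent call last):
  File "<stdin>", line 2, in <module>
  File "h.py", line 52, in where
    p,R,o=pose(); print("TCP in rack mm",(Ro.from_euler("z",-RK[2]).apply(p-[RK[0],RK[1],0])*1e3).round(1),"F",o["contact_force"].round(1),"open",o["opening"].round(4))
                                                                                                                                                  ^^^^^^^^^^^^^^^^^^
AttributeError: 'float' object has no attribute 'round'
```

```bash
sed -i 's/o\["opening"\].round(4)/round(o["opening"],4)/' h.py
python3 - <<'E'
from h import *
where(); rk(-4,0,75)
cv2.imwrite("pics/w2.png",ctrl.get_image("wrist")[:,:,::-1])
E
```

```text
TCP in rack mm [-1.900e+00  1.000e-01  1.937e+02] F [ 0.4 -0.4 -3. ] open 0.0577
shift [ -2.    0.3 118.7] turn -0.0 alt 3.141 q6 1.07 jawnow -1.739
```

View pics/w2.png

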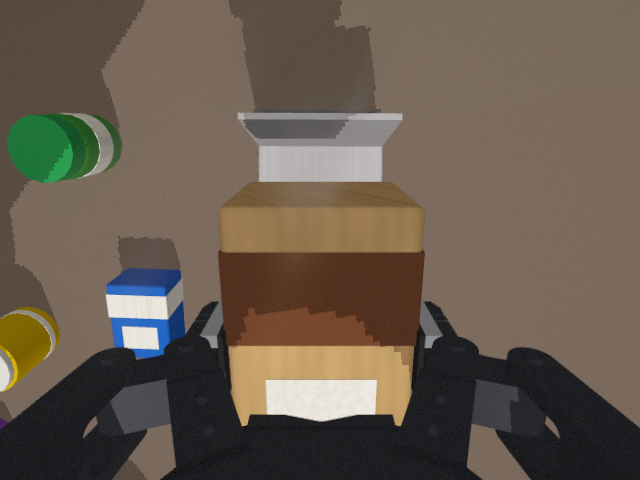

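The wrist view shows the flour centred over the rack: the backstop spans 238–402 and the carton 219–423, both centred near 320. Lowering onto the deck.

```bash
python3 -m creep '[[255,-2,0,35,0],[255,-2,0,70,0],[255,-2,0,100,0],[255,-2,0,118,0],[255,-2,0,126,0],[255,-2,0,132,0],[255,-2,0,136,0],[255,-2,0,139,0],[255,-2,0,142,0],[255,-2,0,142,0]]' 20; python3 -c "from h import *;where()"
```

```text
t: 6.58
tool_pos: [0.5145, -0.3101, 0.053]
tool_rot: [3.13, -0.264, 0.002]
contact_force: [-0.7, 0.2, -2.3]
opening: 0.0576
TCP in rack mm [-2.9 -0.6 53. ] F [-0.7  0.2 -2.3] open 0.0576
```

```bash
python3 -m creep '[[255,0,0,2,0],[255,0,0,4,0],[255,0,0,6,0],[255,0,0,8,0],[255,0,0,10,0],[255,0,0,10,0]]' 20; python3 -c "from h import *;where()"
```

```text
t: 7.08
tool_pos: [0.5177, -0.3112, 0.0463]
tool_rot: [3.128, -0.265, 0.013]
contact_force: [5.2, 1.6, 6.7]
opening: 0.0579
TCP in rack mm [ 0.4 -1.1 46.3] F [5.2 1.6 6.7] open 0.0579
```

```bash
python3 -m creep '[[255,0,0,2,0],[255,0,0,4,0],[255,0,0,6,0],[255,0,0,6,0]]' 20; python3 - <<'E'
from h import *
where(); c=ctrl.calibration("scene")
cv2.imwrite("pics/s2.png",cv2.resize(ctrl.get_image("scene")[150:300,80:280,::-1],None,fx=4,fy=4))
E
```

```text
t: 7.42
tool_pos: [0.5197, -0.3117, 0.0417]
tool_rot: [3.127, -0.265, 0.02]
contact_force: [9.1, 2.5, 8.9]
opening: 0.0578
TCP in rack mm [ 2.4 -1.3 41.7] F [9.1 2.5 8.9] open 0.0578
```

View pics/s2.png

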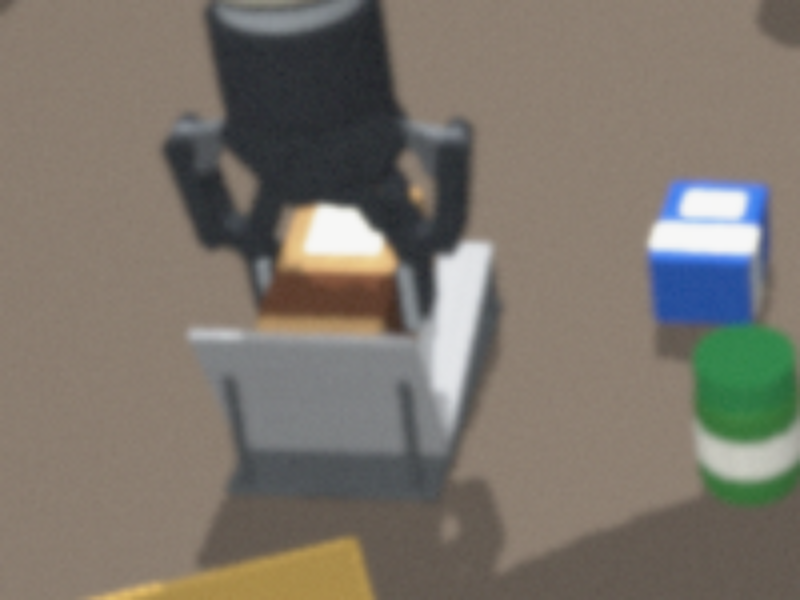

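The flour is tilting down onto the deck in the jaws. Now sliding it to the backstop.

```bash
python3 -m creep '[[255,3,0,1,0],[255,6,0,3,0],[255,9,0,4,0],[255,12,0,5,0],[255,14,0,6,0],[255,14,0,6,0]]' 20; python3 -c "from h import *;where()"; python3 -m creep '[[255,1,0,0.5,0],[255,3,0,1,0],[255,4,0,1.5,0],[255,4,0,1.5,0]]' 20; python3 -c "from h import *;where()"
```

```text
t: 7.97
tool_pos: [0.5289, -0.3136, 0.0343]
tool_rot: [3.129, -0.264, 0.001]
contact_force: [-6.3, 2.4, 13.1]
opening: 0.058
TCP in rack mm [11.8 -1.7 34.3] F [-6.3  2.4 13.1] open 0.058
t: 8.3
tool_pos: [0.5289, -0.3135, 0.034]
tool_rot: [-3.13, 0.264, 0.015]
contact_force: [-26.1, 8.7, 32.3]
opening: 0.0578
TCP in rack mm [11.8 -1.5 34. ] F [-26.1   8.7  32.3] open 0.0578
```

```bash
python3 -m creep '[[255,-3,0,-2,0],[255,-3,0,-2,0],[200,-3,0,-2,0],[100,-3,0,-2,0],[60,-3,0,-2,0],[0,-3,0,-2,0],[0,-3,0,-2,0],[0,-3,0,-5,0],[0,-3,0,-25,0],[0,-3,0,-65,0],[0,-3,0,-105,0],[0,-3,0,-145,0]]' 20; python3 - <<'E'
from h import *
where()
cv2.imwrite("pics/w3.png",ctrl.get_image("wrist")[:,:,::-1])
go(.6181,.0005,.2,-.212+np.pi/2)
E
```

```text
t: 9.3
tool_pos: [0.5283, -0.3119, 0.1747]
tool_rot: [-3.13, 0.264, 0.002]
contact_force: [0.3, -0.7, 0.2]
opening: 0.0853
TCP in rack mm [ 1.100e+01 -1.000e-01  1.747e+02] F [ 0.3 -0.7  0.2] open 0.0853
shift [  31.7 -325.3  -15.8] turn 0.044 alt -3.098 q6 1.08 jawnow -1.739
```

View pics/w3.png

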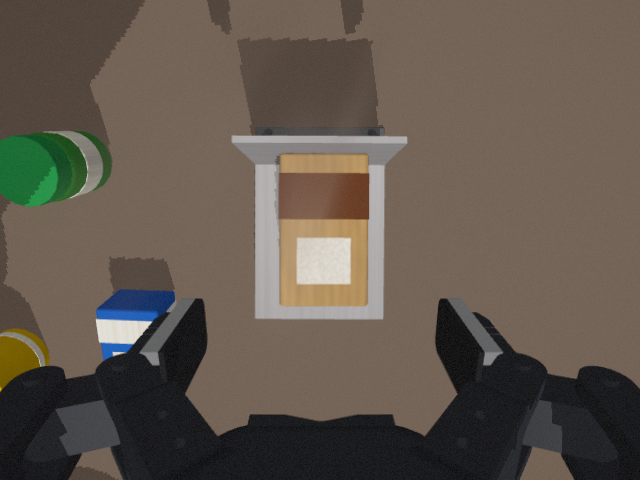

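The flour lies flat against the backstop, centred at 324 against the rack's 320, about 2 mm off. Next the yeast.

```bash
python3 -m creep '[[0,4,-36,-15,0.04],[0,8,-72,-15,0.04],[0,12,-108,-15,0.04],[0,16,-144,-15,0.04],[0,20,-180,-15,0.04],[0,24,-216,-15,0.04],[0,28,-252,-15,0.04],[0,31,-288,-15,0.04],[0,31,-325,-15,0.044],[0,31,-325,-15,0.044],[0,31,-325,-15,0.044]]' 30; python3 - <<'E'
from h import *
c=ctrl.calibration("wrist"); im=ctrl.get_image("wrist")
for d in ctrl.outline_of("wrist","yeast"):
    col=im[d["mask"]].mean(0).round(); print(d["rect"],round(d["conf"],2),col)
    if d["conf"]>.3 and col[0]>1.4*col[2]:
        f=fit("yeast",[(c,d["mask"].astype(np.float32))],yaw0=-.21); print(f.round(4)); go(f[0],f[1],.012,f[2]+np.pi/2)
go(.6181,.0005,.012,-.212+np.pi/2)
E
```

```text
t: 10.27
tool_pos: [0.6139, 0.0047, 0.1885]
tool_rot: [3.124, -0.327, -0.0]
contact_force: [-0.1, -0.5, 1.2]
opening: 0.0852
[288.9, 159.7, 69.3, 95.5] 0.8 [207. 143. 133.]
[ 0.6187  0.0022 -0.2172  0.9545]
shift [  5.   -0.9 176.5] turn 0.005 alt -3.136 q6 1.67 jawnow -1.783
[56.7, 0.0, 130.3, 113.1] 0.7 [145.  74. 175.]
shift [  4.8   0.9 176.5] turn -0.0 alt 3.142 q6 1.67 jawnow -1.783
```

```bash
python3 -m creep '[[0,5,0,40,0],[0,5,0,80,0],[0,5,0,120,0],[0,5,0,150,0],[0,5,0,168,0],[0,5,0,177,0],[0,5,0,177,0],[255,5,0,177,0],[255,5,0,177,0],[255,5,0,177,0],[255,5,0,177,0],[255,5,0,177,0]]' 30; python3 -m creep '[[255,0,0,-5,0],[255,0,0,-25,0],[255,0,0,-65,0],[255,0,0,-105,0],[255,0,0,-145,0],[255,0,0,-185,0]]'; python3 - <<'E'
from h import *
rk(25,0,170)
E
```

```text
t: 11.37
tool_pos: [0.6206, 0.0014, 0.0144]
tool_rot: [3.124, -0.333, 0.007]
contact_force: [0.6, -0.1, 6.7]
opening: 0.0494
t: 11.87
tool_pos: [0.6179, 0.0021, 0.1984]
tool_rot: [-3.124, 0.332, 0.002]
contact_force: [0.0, -0.2, -1.0]
opening: 0.0495
shift [ -7.5 325.1  28.4] turn -0.044 alt 3.098 q6 1.67 jawnow -1.783
```

```bash
python3 -m creep '[[255,-1,33,0,0],[255,-2,66,0,0],[255,-3,99,0,-0.02],[255,-4,132,0,-0.044],[255,-5,165,0,-0.044],[255,-6,198,3,-0.044],[255,-7,231,7,-0.044],[255,-7,264,12,-0.044],[255,-8,297,20,-0.044],[255,-8,325,28,-0.044],[255,-8,325,28,-0.044],[255,-8,325,28,-0.044]]' 20; python3 - <<'E'
from h import *
where(); rk(24,0,105)
E
```

```text
t: 12.87
tool_pos: [0.5413, -0.3148, 0.1677]
tool_rot: [-3.128, 0.268, 0.003]
contact_force: [-0.3, -0.6, -1.0]
opening: 0.05
TCP in rack mm [ 24.3  -0.8 167.7] F [-0.3 -0.6 -1. ] open 0.05
shift [-0.2 -0.7 62.7] turn -0.003 alt 3.139 q6 1.1 jawnow -1.741
```

```bash
python3 -m creep '[[255,-2,0,25,0],[255,-2,0,45,0],[255,-2,0,60,0],[255,-2,0,66,0],[255,-2,0,70,0],[255,-2,0,72,0],[255,-2,0,72,0]]' 20; python3 -c "from h import *;where()"
```

```text
t: 13.45
tool_pos: [0.541, -0.3136, 0.0976]
tool_rot: [3.13, -0.263, 0.001]
contact_force: [0.3, -0.6, 0.0]
opening: 0.0498
TCP in rack mm [23.8  0.4 97.6] F [ 0.3 -0.6  0. ] open 0.0498
```

```bash
python3 -m creep '[[255,1,0,1.5,0],[255,2,0,3,0],[255,3,0,5,0],[255,5,0,7,0],[255,6,0,9,0],[255,8,0,11,0],[255,8,0,11,0]]' 20; python3 -c "from h import *;where()"
```

```text
t: 14.03
tool_pos: [0.5496, -0.3162, 0.0882]
tool_rot: [3.129, -0.264, 0.004]
contact_force: [-1.3, 0.7, 6.6]
opening: 0.0498
TCP in rack mm [32.6 -0.7 88.2] F [-1.3  0.7  6.6] open 0.0498
```

```bash
python3 -m creep '[[255,0.5,0,1.5,0],[255,1,0,3,0],[255,2,0,4,0],[255,3,0,5,0],[255,3,0,5,0]]' 20; python3 -c "from h import *;where()"; python3 -m creep '[[255,1,0,0.5,0],[255,2,0,1,0],[255,3,0,1,0],[255,4,0,1.5,0],[255,4,0,1.5,0]]' 20; python3 -c "from h import *;where()"
```

```text
t: 14.45
tool_pos: [0.5525, -0.3167, 0.0835]
tool_rot: [3.129, -0.264, 0.004]
contact_force: [-1.1, 0.9, 7.2]
opening: 0.0496
TCP in rack mm [35.7 -0.8 83.5] F [-1.1  0.9  7.2] open 0.0496
t: 14.87
tool_pos: [0.5562, -0.3174, 0.0818]
tool_rot: [3.129, -0.264, 0.003]
contact_force: [-1.4, 0.5, 6.2]
opening: 0.0491
TCP in rack mm [39.3 -0.8 81.8] F [-1.4  0.5  6.2] open 0.0491
```

```bash
python3 -m creep '[[255,1,0,0.5,0],[255,2,0,1,0],[255,3,0,1.5,0],[255,4,0,2,0],[255,4,0,2,0]]' 20; python3 -c "from h import *;where()
cv2.imwrite('pics/s3.png',cv2.resize(ctrl.get_image('scene')[150:300,80:280,::-1],None,fx=4,fy=4))"
```

```text
t: 15.28
tool_pos: [0.5569, -0.3176, 0.0809]
tool_rot: [3.13, -0.264, -0.012]
contact_force: [-16.7, 3.7, 19.2]
opening: 0.0495
TCP in rack mm [40.1 -0.9 80.9] F [-16.7   3.7  19.2] open 0.0495
```

View pics/s3.png

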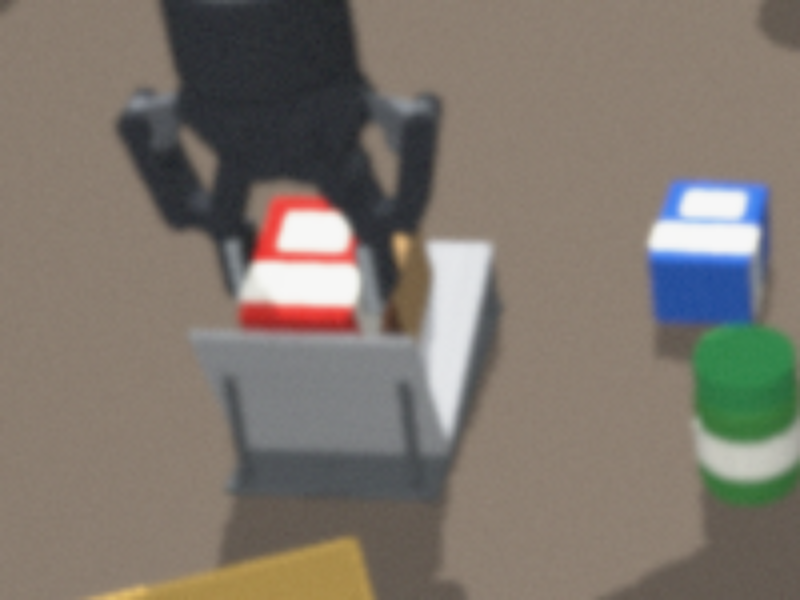

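The yeast lies tilted on the flour and touches the backstop (Fx −17 N). Releasing it and checking.

```bash
python3 -m creep '[[255,-3,0,-2,0],[255,-3,0,-2,0],[200,-3,0,-2,0],[100,-3,0,-2,0],[60,-3,0,-2,0],[0,-3,0,-2,0],[0,-3,0,-2,0],[0,-3,0,-5,0],[0,-3,0,-25,0],[0,-3,0,-65,0],[0,-3,0,-105,0],[0,-3,0,-135,0]]' 20; python3 - <<'E'
from h import *
where()
cv2.imwrite("pics/w4.png",ctrl.get_image("wrist")[:,:,::-1])
go(.4401,-.0105,.2)
E
```

```text
t: 16.33
tool_pos: [0.5568, -0.3169, 0.2157]
tool_rot: [3.129, -0.264, 0.004]
contact_force: [-0.2, -0.6, 0.9]
opening: 0.0856
TCP in rack mm [ 3.990e+01 -2.000e-01  2.157e+02] F [-0.2 -0.6  0.9] open 0.0856
shift [-169.5 -284.1   19.6]
```

View pics/w4.png

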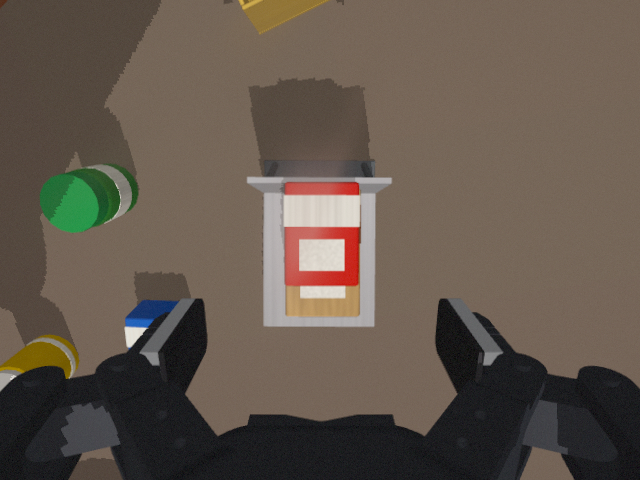

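Both cartons sit square against the backstop (yeast 284–360, flour 285–360, rack centre 320). Powder next.

```bash
python3 -m creep '[[0,-10,-28,0,0],[0,-27,-56,0,0],[0,-44,-84,0,0],[0,-61,-112,0,0],[0,-78,-140,0,0],[0,-95,-168,0,0],[0,-112,-196,4,0],[0,-129,-224,8,0],[0,-146,-252,12,0],[0,-160,-275,16,0],[0,-170,-284,19,0],[0,-170,-284,19,0]]' 30; python3 -m creep '[[0,0,0,0,0],[0,0,0,0,0]]'; python3 - <<'E'
from h import *
c=ctrl.calibration("wrist"); im=ctrl.get_image("wrist")
cv2.imwrite("pics/w5.png",im[:,:,::-1])
for d in ctrl.outline_of("wrist","powder"):
    print(d["rect"],round(d["conf"],2),im[d["mask"]].mean(0).round())
    if d["conf"]>.3:
        f=fit("powder",[(c,d["mask"].astype(np.float32))]); print(f.round(4)); go(f[0],f[1],.027)
where(); go(.4401,-.0105,.027)
E
```

```text
t: 17.38
tool_pos: [0.4347, -0.0064, 0.1923]
tool_rot: [-3.131, 0.259, 0.002]
contact_force: [0.5, -0.7, -1.8]
opening: 0.0854
t: 17.55
tool_pos: [0.4367, -0.009, 0.1937]
tool_rot: [3.13, -0.265, 0.001]
contact_force: [0.8, 0.0, -0.6]
opening: 0.0853
[286.5, 172.9, 70.2, 82.8] 0.57 [221. 213. 193.]
[ 0.4418 -0.0091  0.1529  0.9328]
shift [  4.8  -1.  166.7] 
TCP in rack mm [-129.8  283.1  193.7] F [0.3 0.4 0.5] open 0.0855
shift [  3.3   0.7 166.7]
```

View pics/w5.png

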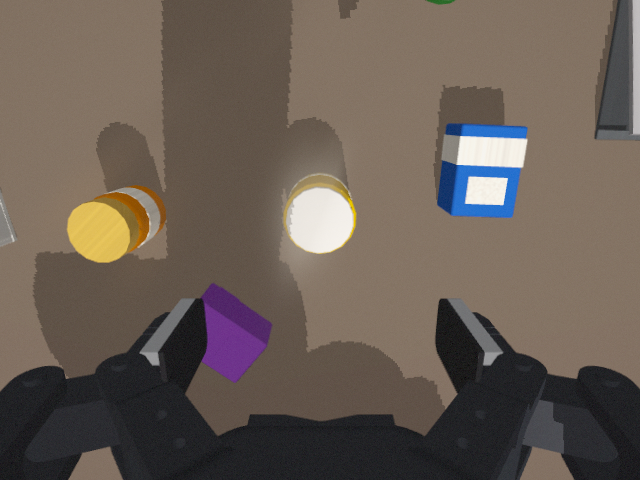

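The powder is centred between the jaws at (320,215).

```bash
python3 -m creep '[[0,4,0,40,0],[0,4,0,80,0],[0,4,0,120,0],[0,4,0,145,0],[0,4,0,160,0],[0,4,0,166,0],[0,4,0,166,0],[255,4,0,166,0],[255,4,0,166,0],[255,4,0,166,0],[255,4,0,166,0],[255,4,0,166,0]]' 30; python3 -m creep '[[255,0,0,-5,0],[255,0,0,-25,0],[255,0,0,-65,0],[255,0,0,-105,0],[255,0,0,-140,0],[255,0,0,-150,0],[255,0,0,-150,0]]'; python3 - <<'E'
from h import *
go(.509,.3285,.17,-.06+np.pi/2)
E
```

```text
t: 18.65
tool_pos: [0.4419, -0.0091, 0.0294]
tool_rot: [3.13, -0.264, 0.006]
contact_force: [-1.3, 0.1, 6.6]
opening: 0.0529
t: 19.23
tool_pos: [0.4421, -0.0091, 0.1812]
tool_rot: [3.13, -0.264, 0.012]
contact_force: [0.6, -0.3, -2.2]
opening: 0.0531
shift [   9.4 -344.    11.2] turn -0.108 alt 3.034 q6 1.55 jawnow -1.739
```

```bash
python3 -m creep '[[255,1,-30,0,-0.01],[255,2,-60,0,-0.02],[255,3,-90,0,-0.03],[255,4,-120,0,-0.04],[255,5,-150,0,-0.06],[255,6,-180,0,-0.08],[255,7,-215,0,-0.1],[255,8,-250,0,-0.108],[255,9,-285,0,-0.108],[255,9,-320,0,-0.108],[255,9,-344,5,-0.108],[255,9,-344,11,-0.108]]'; python3 -m creep '[[255,0,0,0,0],[255,0,0,0,0]]'; python3 - <<'E'
from h import *
o=pose()[0]; print(o)
c=ctrl.calibration("wrist"); im=ctrl.get_image("wrist"); ct=ctrl.calibration("top"); ctrl.get_image("top")
cv2.imwrite("pics/w6.png",im[:,:,::-1])
ms=[(c,d["mask"].astype(np.float32)) for d in ctrl.outline_of("top","tray")[:1]]
print(len(ms)); go(.509,.3285,.0375)
E
```

```text
t: 20.23
tool_pos: [0.5052, 0.3321, 0.1628]
tool_rot: [3.14, -0.088, -0.006]
contact_force: [-0.9, -0.2, -1.9]
opening: 0.053
t: 20.4
tool_pos: [0.5048, 0.3276, 0.1628]
tool_rot: [3.137, -0.094, -0.008]
contact_force: [0.7, -0.7, -2.3]
opening: 0.053
[0.50475561 0.32755963 0.16275804]
1
shift [  2.7  -1.2 128.2]
```

View pics/w6.png

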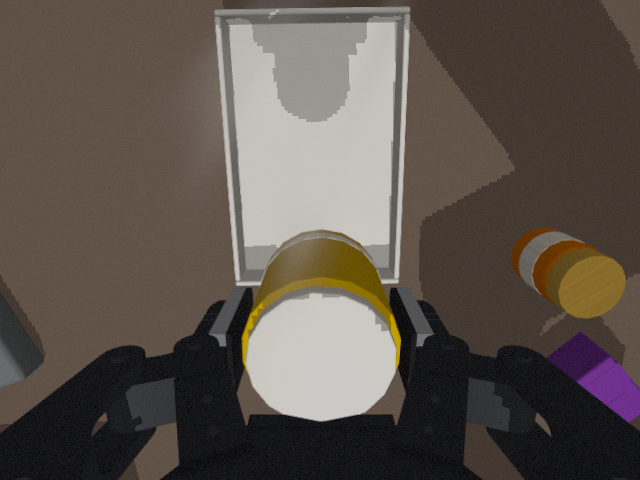

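```bash
python3 - <<'E'
from h import *
c=ctrl.calibration("wrist")
P=[floor_pt(c,np.array(u,float),.03) for u in [(217,12),(409,9),(398,282),(236,284)]]
P=np.array(P);print(P.round(4)); t=P.mean(0); print(t, np.linalg.norm(P[1]-P[2]),np.linalg.norm(P[0]-P[1]))
d=(P[0]+P[1]-P[2]-P[3]); a=np.arctan2(d[1],d[0]);print(a)
w=t+Ro.from_euler("z",a).as_matrix()[:2,:2]@[-.038,0]; print(w); go(*w,.0375,a+np.pi/2)
E
```

```text
[[0.65   0.3853]
 [0.6442 0.262 ]
 [0.4554 0.2707]
 [0.4614 0.3955]]
[0.55274244 0.32836826] 0.18900240431447057 0.12339808996708466
-0.05025696896786674
[0.51479042 0.33027722]
shift [  8.4  -3.3 128.2] turn -0.011 alt 3.13 q6 2.08 jawnow -1.632
```

```bash
python3 -m creep '[[255,5,-3,30,-0.01],[255,8,-3,65,-0.01],[255,8,-3,95,-0.01],[255,8,-3,112,-0.01],[255,8,-3,119,-0.01],[255,8,-3,123,-0.01],[255,8,-3,126,-0.01],[255,8,-3,128,-0.01],[255,8,-3,128,-0.01]]'; python3 -m creep '[[255,0,0,1,0],[255,0,0,2,0],[255,0,0,3,0],[255,0,0,3,0]]';
```

```text
t: 21.3
tool_pos: [0.5158, 0.3317, 0.0398]
tool_rot: [-3.139, 0.079, -0.004]
contact_force: [-0.0, 1.0, -2.4]
opening: 0.053
t: 21.63
tool_pos: [0.5147, 0.3314, 0.0354]
tool_rot: [-3.141, 0.079, -0.0]
contact_force: [-0.1, -0.6, -2.0]
opening: 0.053
```

```bash
python3 -m creep '[[255,0,0,1,0],[255,0,0,2,0],[255,0,0,3,0],[255,0,0,3,0]]' 20;
```

```text
t: 21.97
tool_pos: [0.5148, 0.3315, 0.0335]
tool_rot: [3.14, -0.079, -0.001]
contact_force: [-3.6, -1.3, 4.8]
opening: 0.0531
```

```bash
python3 -m creep '[[100,0,0,-1,0],[70,0,0,-1,0],[50,0,0,-1,0],[50,0,0,-1,0],[50,0,0,-10,0],[50,0,0,-40,0],[30,0,0,-80,0],[0,0,0,-120,0],[0,0,0,-160,0],[0,0,0,-160,0]]' 20; python3 - <<'E'
from h import *
go(.4597,.1478,.2)
E
```

```text
t: 22.8
tool_pos: [0.5195, 0.3338, 0.2045]
tool_rot: [-3.132, 0.078, -0.025]
contact_force: [0.7, 0.6, 1.4]
opening: 0.0855
shift [-50.4 188.7   2.1]
```

```bash
python3 -m creep '[[0,-7,27,0,0],[0,-14,54,0,0],[0,-21,81,0,0],[0,-28,108,1,0],[0,-35,135,1,0],[0,-42,162,2,0],[0,-50,188,2,0],[0,-50,188,2,0],[0,-50,188,2,0]]' 30; python3 - <<'E'
from h import *
c=ctrl.calibration("wrist"); im=ctrl.get_image("wrist")
cv2.imwrite("pics/w7.png",im[:,:,::-1])
for d in ctrl.outline_of("wrist","honey"):
    print(d["rect"],round(d["conf"],2),im[d["mask"]].mean(0).round())
    if d["conf"]>.3:
        f=fit("honey",[(c,d["mask"].astype(np.float32))]); print(f.round(4)); go(f[0],f[1],.023)
print(pose()[0]);go(.4597,.1478,.023)
E
```

```text
t: 23.55
tool_pos: [0.4554, 0.1453, 0.1909]
tool_rot: [-3.14, 0.082, -0.002]
contact_force: [0.0, 0.5, 1.1]
opening: 0.0853
[282.4, 173.9, 64.7, 78.1] 0.58 [182. 149.  71.]
[0.4609 0.1487 0.0214 0.9404]
shift [  4.9  -2.4 167.9] 
[0.45570494 0.14646465 0.19085681]
shift [  3.7  -1.4 167.9]
```

View pics/w7.png

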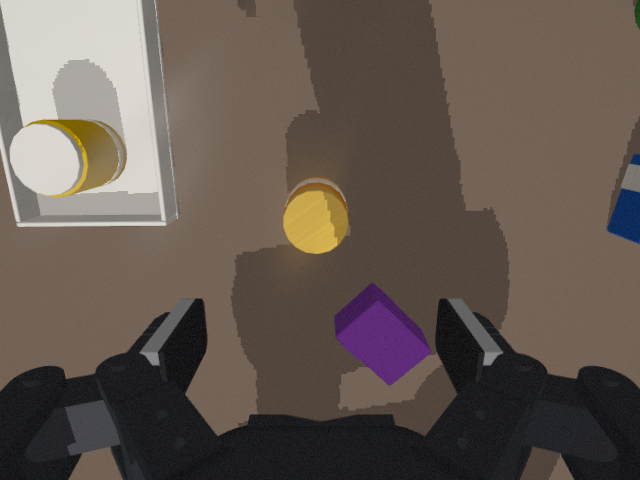

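Powder stands in the tray (65,160), and the honey is at (316,215), clear of the purple box. Grasping it.

```bash
python3 -m creep '[[0,4,-2,40,0],[0,4,-2,80,0],[0,4,-2,120,0],[0,4,-2,145,0],[0,4,-2,160,0],[0,4,-2,167,0],[0,4,-2,167,0],[255,4,-2,167,0],[255,4,-2,167,0],[255,4,-2,167,0],[255,4,-2,167,0],[255,4,-2,167,0]]' 30; python3 -m creep '[[255,0,0,-5,0],[255,0,0,-25,0],[255,0,0,-65,0],[255,0,0,-105,0],[255,0,0,-145,0],[255,0,0,-155,0],[255,0,0,-155,0]]'; python3 - <<'E'
from h import *
w=np.array([.5527,.3284])+Ro.from_euler("z",-.05).as_matrix()[:2,:2]@[.04,0]
go(*w,.18,-.05+np.pi/2); print(w)
E
```

```text
t: 24.65
tool_pos: [0.4611, 0.1483, 0.0253]
tool_rot: [-3.14, 0.079, -0.006]
contact_force: [0.1, 0.8, 5.7]
opening: 0.0468
t: 25.23
tool_pos: [0.4618, 0.1482, 0.1831]
tool_rot: [-3.139, 0.079, -0.013]
contact_force: [0.2, -0.1, -2.5]
opening: 0.047
shift [ 121.7 -184.5    4.4] turn -0.0 alt 3.141 q6 1.78 jawnow -1.621
[0.59265001 0.32640083]
```

```bash
python3 -m creep '[[255,18,-27,0,0],[255,36,-54,0,0],[255,54,-81,0,0],[255,72,-108,1,0],[255,90,-135,2,0],[255,108,-162,3,0],[255,122,-184,4,0],[255,122,-184,4,0],[255,122,-184,4,0]]'; python3 - <<'E'
from h import *
go(.5927,.3264,.037)
E
```

```text
t: 25.98
tool_pos: [0.5891, 0.3255, 0.1701]
tool_rot: [3.138, -0.077, -0.009]
contact_force: [-0.7, 0.2, -1.9]
opening: 0.0468
shift [  4.3  -1.5 133.1]
```

```bash
python3 -m creep '[[255,4,-1,30,0],[255,4,-1,65,0],[255,4,-1,95,0],[255,4,-1,115,0],[255,4,-1,124,0],[255,4,-1,130,0],[255,4,-1,134,0],[255,4,-1,136,0],[255,4,-1,138,0],[255,4,-1,138,0]]'; python3 -m creep '[[255,0,0,1,0],[255,0,0,2,0],[255,0,0,2,0]]'
```

```text
t: 26.82
tool_pos: [0.5953, 0.3266, 0.0376]
tool_rot: [-3.14, 0.079, -0.003]
contact_force: [0.5, -0.4, -1.3]
opening: 0.0466
t: 27.07
tool_pos: [0.5948, 0.3265, 0.0347]
tool_rot: [-3.14, 0.079, -0.001]
contact_force: [-0.0, -0.1, -0.5]
opening: 0.0466
```

```bash
python3 -m creep '[[255,0,0,1,0],[255,0,0,2,0],[255,0,0,3,0],[255,0,0,4,0],[255,0,0,5,0],[255,0,0,5,0]]' 20
```

```text
t: 27.57
tool_pos: [0.5947, 0.3264, 0.0295]
tool_rot: [-3.141, 0.079, -0.0]
contact_force: [-0.8, -0.2, -0.4]
opening: 0.0471
```

```bash
python3 -m creep '[[255,0,0,1,0],[255,0,0,2,0],[255,0,0,2,0]]' 20
```

```text
t: 27.82
tool_pos: [0.5948, 0.3265, 0.0294]
tool_rot: [3.14, -0.079, -0.001]
contact_force: [-5.2, -2.4, 8.8]
opening: 0.0466
```

Contact with the tray floor. Releasing, lifting and clearing away for the final check.

```bash
python3 -m creep '[[120,0,0,-1,0],[90,0,0,-1,0],[60,0,0,-1,0],[60,0,0,-1,0],[60,0,0,-10,0],[60,0,0,-40,0],[40,0,0,-80,0],[20,0,0,-120,0],[0,0,0,-160,0],[0,-40,0,-190,0],[0,-80,0,-200,0],[0,-120,0,-200,0]]' 20;  python3 -m creep '[[0,-35,0,0,0],[0,-70,20,0,0],[0,-70,20,0,0]]'
python3 - <<'E'
from h import *
t=ctrl.get_image("top");ct=ctrl.calibration("top")
mk={k:ctrl.outline_of("top",k) for k in("flour","yeast","honey","powder","spare_carton","spare_jar","bowl")}
s=ctrl.get_image("scene");cs=ctrl.calibration("scene")
o=t.copy()
rkT=Ro.from_euler("zy",[-.168,.262]); 
for k,u in(("flour",(1.7,0,24.9)),("yeast",(29.1,0,69.4))):
    W=Ro.from_euler("z",-.168).apply(Ro.from_euler("y",.262).apply(M[k])+np.array(u)/1e3)+[.5175,-.31,0]
    for im,c in((o,ct),(s,cs)):
        h=cv2.convexHull(proj(c,W).astype(np.float32)).round().astype(int); cv2.polylines(im,[h],True,(0,255,0),1)
for k in mk: print(k,[(d["rect"],round(d["conf"],2)) for d in mk[k]])
f=lambda a,x:cv2.resize(a,None,fx=x,fy=x,interpolation=cv2.INTER_CUBIC)
C=np.zeros((600,800,3),np.uint8)
C[:360,:330]=f(o[230:350,450:560],3); C[:360,330:780]=f(s[165:285,90:240],3)
C[360:600,:280]=f(o[200:320,70:210],2); C[360:600,280:560]=f(s[160:280,430:570],2)
cv2.imwrite("pics/fin.png",C[:,:,::-1]); print(pose()[0])
E
```

```text
t: 28.82
tool_pos: [0.4814, 0.3329, 0.2327]
tool_rot: [-3.136, 0.081, -0.012]
contact_force: [0.2, 1.0, 0.6]
opening: 0.0853
t: 29.07
tool_pos: [0.4026, 0.3136, 0.225]
tool_rot: [3.138, -0.075, -0.008]
contact_force: [0.1, 0.3, -0.4]
opening: 0.0858
flour [([482.6, 249.9, 48.1, 69.7], 0.62)]
yeast [([235.7, 132.3, 51.5, 45.2], 0.91), ([242.1, 364.4, 46.6, 55.8], 0.83), ([499.8, 240.6, 42.1, 50.9], 0.74)]
honey [([118.3, 224.1, 40.0, 28.9], 0.62)]
powder [([110.0, 268.1, 46.3, 34.3], 0.87)]
spare_carton [([383.2, 306.2, 41.5, 48.6], 0.76)]
spare_jar [([383.5, 223.7, 32.5, 33.8], 0.94)]
bowl [([330.7, 89.7, 73.3, 70.4], 0.7)]
[0.41026608 0.31587207 0.22724737]
```

View pics/fin.png

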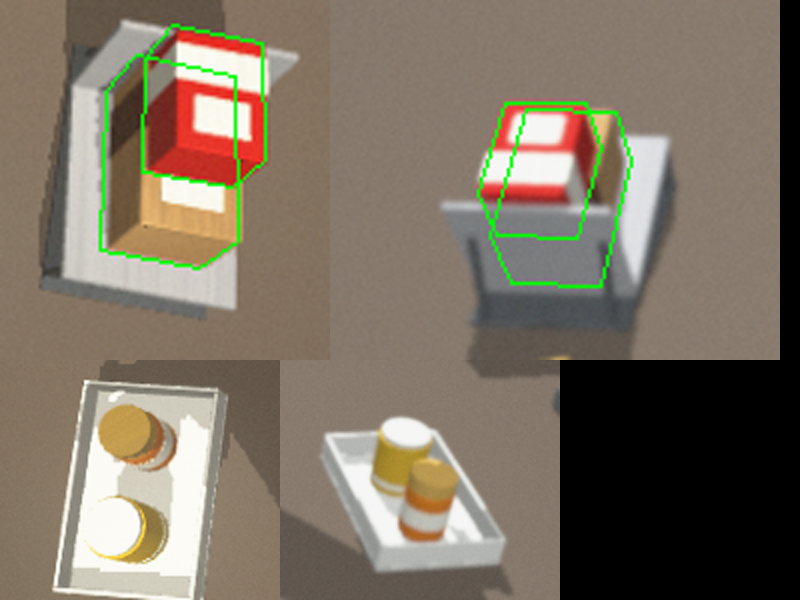

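Both cartons match the projected home outlines to within about 2 px. The jars stand inside the tray, and the spares' boxes are unchanged. Handing in.

```bash
python3 -c "
from station import ctrl
print(ctrl.finish_job())"
```

```text
the job is handed in; nothing more can be done
None
```

Both kits are made up and the job is handed in, at about 29 s of robot time. No verdict was reported.

- **Bread kit:** I laid the flour flat on the sloping deck and the yeast on top of it. Each was tilted onto the slope in the jaws, pushed against the backstop until the wrist felt it (about 26 N for flour, 17 N for yeast), and then released. In the final top and scene pictures both cartons match the projected home outlines to within about 2 px, roughly 3 mm. Both sit about 2 mm off mid-width.
- **Sweet kit:** The powder and honey were lowered onto the tray floor until they touched, then released. Both stand upright inside the walls in the final pictures.
- **Left alone:** The blue carton, green jar and bowl show the same detection boxes as at the start, within about 2 px. The purple look-alikes were not touched.

No check failed. The first rack outline fit matched poorly (0.83 overlap), so I replaced it with a fit to the rack's corners. The networks also reported the purple boxes as yeast, and I told the real one apart by its red colour. In the last check I confirmed the carton and jar poses only by eye against the projected outlines, not with a fresh numeric fit.

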